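# Roll the dowel pin onto the scribed line

### The job

On the small metal plate lies a loose dark steel dowel pin. Press a fingertip down on top of the pin and roll it across the plate until it lies still, centred over and along the line scribed across the middle of the plate. Roll it only (in several strokes if need be): do not lift it or drag it there without turning, and leave the brass holder and the other things where they are.

Things in the scene. Friction and masses are not known exactly. Their poses are not given: they have to be found in the camera images.
- plate: flat rectangular aluminium plate, fixed to the bench, 180 (its x) x 140 (its y) x 8 mm; the origin is the centre of its underside, on the bench top, z is up. A thin black line, 2 mm wide and 120 mm long, runs along the plate's y through the middle of its top (at plate x = 0), with a 14 mm cross tick at either end
- line_mid (a point): middle of the scribed line, on the plate's top face (8 mm above the bench), axes parallel to the plate's: y along the line, z up
- pin: plain dark metal dowel pin, a smooth cylinder 24 mm in diameter and 70 mm long, about 0.1 kg, lying on the plate on either side of the line, 45 to 62 mm from it and nearly parallel to it (within about 4 degrees). The origin is the middle of its axis, 12 mm above the plate's top; its y is the cylinder's axis; x and z turn as it rolls. It stops by itself when let go at rest. While it rolls under a fingertip without slipping it travels half as far as the fingertip
- pin_dot (a point): small bright dot on the pin's round surface, midway along its length, 12 mm from the axis along the pin's own z; it faces straight up at the start and turns with the pin
- holder: brass-coloured sample holder block, 34 x 49 mm and 12 mm tall, 17 mm with its pins, lying loose on the plate on the other side of the line from the dowel pin, 45 to 62 mm from the line; origin at the centre of its underside; must stay
- vial: glass vial with a black cap, 25 mm in diameter and 52 mm tall, standing on the bench beside the plate's +y edge; origin at the centre of its underside; must stay
- nut: hexagon nut, 26 mm across, 13 mm tall, lying on the bench beside the plate's -y edge; origin at the centre of its underside; must stay
- ring: steel spacer ring, 22 mm in diameter, 9 mm tall, lying on the bench beside the plate's +y edge; origin at the centre of its underside; must stay
Not all that is in view belongs to the job. What is shaped like the pin but orange or turquoise is not meant.

How it is judged:
By the outcome, as a careful person would: the job done as asked, in the order asked, and still so for the second after the job is handed in, with the robot touching nothing.
It also fails if it takes over 48 s, if anything falls off the work surface, if the arm or the gripper's body presses on something with over 40 N, if the wrist force passes 120 N, or if a joint passes its speed limit or range.

### The arm

A 6-joint arm with a two-finger parallel gripper is mounted at the origin on a cart in front of the work surface, level with it; the furniture and walls round the work are solid. World frame = base frame: x ahead of the robot, y to its left, z up, the work surface at z = 0. Lengths are in mm, angles in rad, forces in N, time in s.
With the tool pointing down it reaches from about 275 to 1000 mm from the base axis. Payload 8.4 kg.
Tool frame: the origin (TCP) lies midway between the tips of the shut fingers; the grasp point (between the pads) lies grip_depth behind it (grip_depth is the distance from the TCP to the grasp point, in mm); z points along the fingers, y is the line along which they close (so a half turn about z gives the same grasp; the last joint's range is limited). The gripper opens to 85 mm and grips with 20 to 120 N. Pads are 22 mm wide; open, the fingers measure 114 mm over their backs; the gripper's body (76 mm by 85 mm) begins 54 mm behind the grasp point. The pads swing forward as they close: fully open they stand 13 mm farther back than shut.
Start: joints at [-0.002, 0.353, 1.633, -0, 1.155, -0.002], TCP at [625.002, -0, 231.281] pointing down, gripper open.
Joint ranges: [-2.63, 2.63], [-0.92, 2.1], [0.06, 2.66], [-1.3, 4.44], [0, 2.69], [-3.02, 3.02]. Speed limits (rad/s): [2.22, 2.22, 2.79, 3.14, 3.14, 3.14].

### API

Orientations are given as [roll, pitch, yaw] about the fixed x, y, z axes, in that order (R = Rz(yaw) Ry(pitch) Rx(roll)).
In Python, from rig import * gives the robot as it stands.
- The arm moves only by the shell command python3 -m creep 'ROWS' [FORCE]. ROWS is JSON, a list of rows, each an object of numbers: "x", "y", "z": the shift along the tool's x, y, z in mm; "rx", "ry", "rz": the turn, a rotation vector about the tool's x, y, z in rad; "hand": the finger opening in mm, from 0 to 85.4. A call has 1 to 20 rows; each row shifts and turns the commanded pose from where the row before left it, along the tool's axes as they then stand; what a row does not reach is not made up. A row lasts 1/8 s, in which the tool goes at most 62.5 mm and 10.7 degrees, less where a joint would pass 70% of its speed; a pose out of reach is approached as far as the arm can. A call with a gripper value outside its range is refused whole. The fingers move at their own pace and stop on an object; FORCE is the grip in N (left out, the last holds). Time passes only in rows, so rows that do not move let the fingers close. It gives the time, the measured TCP pose, the force, the opening and the grip force at its end, in the units of the state.
- sense(): the state, without advancing time (a new reading comes with each control period).
- grab_frame(name): name is "scene" or "side" or "wrist"; returns the picture (384x512x3 uint8, red, green, blue); there is no depth.
- get_calibration(name): a dict with "K" (3x3 intrinsics, pixels), "R" (3x3) and "t" (3): a world point X has camera coordinates R X + t. Camera axes: x right, y down, z forward; pixel columns grow to the right and rows downward; lengths in mm; the calibration is good to about 2 mm. A picture is of the moment at which its call begins: read the wrist's pose just before it. get_calibration takes no time and is no camera call; for the wrist camera it gives the pose at the moment of the call.
- sign_off(): hands the job in; it is judged then, once.
The state is a dict: "clock": time; "qpos": joint angles; "qvel": joint speeds; "joint_efforts": joint torques, N m; "eef_pos": TCP position; "tcp_rot": TCP orientation; "contact_force": force on the tool from outside, world axes, zero at the start; "wrist_torque": the same for the moment, N m; "opening": opening from 0.0 (shut) to 1.0 (fully open); "grasp_force": force on a finger pad.
Only numpy, scipy, OpenCV 4.12 (cv2) and the standard library are available. Lean on these libraries where they do the work, as an engineer would, in place of code of your own. Each camera call takes 0.05 s, during which the arm holds its last target. There are 200 camera calls.

## Working session

There is one attempt and no reset: what is moved stays moved. The work goes in short steps, Python scripts to look and compute and a shell command to move; the robot and the scene stay as the last step left them, time stands still between calls to the robot, and variables do not carry over. Pictures are saved under pics/ and viewed, at most 10 in all, crops included, and the job is handed in when it is done.

```bash
mkdir -p pics; ls
python3 - <<'E'
from rig import *
import cv2,numpy as np
s=sense();print(s['clock'],s['eef_pos'],s['tcp_rot'],s['opening'])
a=[]
for n in("scene","side","wrist"):
    c=get_calibration(n);im=grab_frame(n);cv2.imwrite(f'pics/{n}0.png',im[:,:,::-1]);np.save(f'pics/{n}0.npy',im);print(n,c)
E
```

```text
pics
0.0 [6.24507420e+02 1.13191712e-02 2.30550329e+02] [-3.14015980e+00 -8.52219513e-07  1.57084043e+00] 1.000827678554325
scene {'K': array([[477.2289491,   0.       , 255.9786681],
       [  0.       , 477.2289491, 189.2798797],
       [  0.       ,   0.       ,   1.       ]]), 'R': array([[-0.85771695, -0.51402507,  0.00999309],
       [-0.37900126,  0.6190398 , -0.68785738],
       [ 0.34738981, -0.59377433, -0.72577708]]), 't': array([266.35004879, 449.04229778, 498.63948613])}
side {'K': array([[481.0216967 ,   0.        , 251.43176229],
       [  0.        , 481.0216967 , 184.35788769],
       [  0.        ,   0.        ,   1.        ]]), 'R': array([[ 0.99583123,  0.08771804, -0.02501394],
       [ 0.01382196, -0.41617951, -0.90917741],
       [-0.09016155,  0.90504153, -0.41565699]]), 't': array([-482.1837452 ,  -92.60422966, 1381.8655275 ])}
wrist {'K': array([[287.14709248,   0.        , 254.94234091],
       [  0.        , 287.14709248, 194.48148753],
       [  0.        ,   0.        ,   1.        ]]), 'R': array([[ 9.99998585e-01, -1.07222964e-03, -1.29608377e-03],
       [-6.60320416e-04, -9.58884186e-01,  2.83796902e-01],
       [-1.54708968e-03, -2.83795645e-01, -9.58883537e-01]]), 't': array([-625.22464788,  -36.91960137,  379.73206325])}
```

View pics/scene0.png

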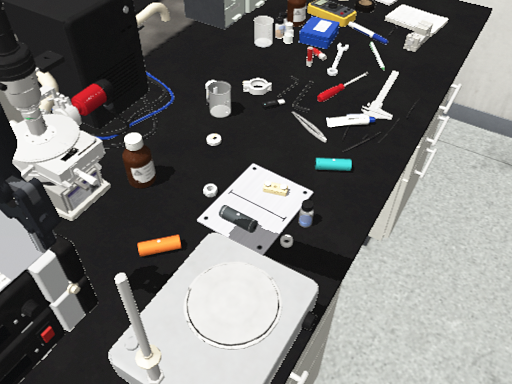

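View pics/wrist0.png

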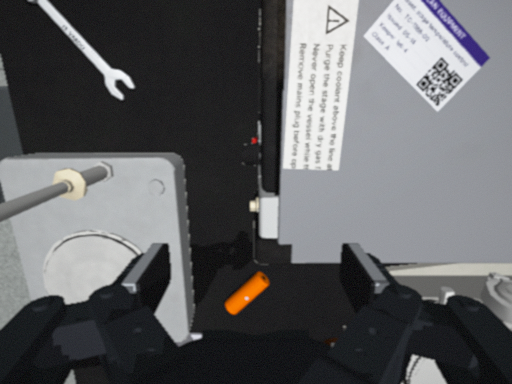

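The scene view shows the plate around (255,207), the dark pin at (238,217), the holder at (275,189) and the line from about (230,190) to (285,220). The wrist view shows only the orange decoy, at (247,293), the hotplate with its rod, and the fingers.

```bash
cat > h.py <<'E'
import numpy as np,cv2
from rig import *
def ray(c,u,v,z):
    K,R,t=map(np.array,(c['K'],c['R'],c['t']));C=-R.T@t
    d=R.T@np.linalg.inv(K)@np.array([u,v,1.]);return C+d*(z-C[2])/d[2]
def proj(c,X):
    p=c['K']@(c['R']@np.asarray(X,float)+c['t']);return p[:2]/p[2]
E
python3 - <<'E'
from h import *
c=get_calibration("scene");s=get_calibration("side")
for n,(u,v),z in [("l1",(230,190),8),("l2",(285,220),8),("pin",(238,217),20),("hold",(275,189),14),("c1",(254,164),8),("c2",(313,195),8),("c3",(260,253),8),("c4",(198,220),8),("orange",(160,245),12),("rodtop",(122,278),200),("hp",(235,300),60)]:
    X=ray(c,u,v,z);print(n,X.round(),proj(s,X).round())
im=cv2.imread('pics/side0.png');cv2.imwrite('pics/side0c.png',cv2.resize(im[100:384,40:440],None,fx=2,fy=2,interpolation=3))
im=cv2.imread('pics/scene0.png');cv2.imwrite('pics/scene0c.png',cv2.resize(im[150:270,180:330],None,fx=5,fy=5,interpolation=2))
E
```

```text
l1 [ 583. -358.    8.] [283. 212.]
l2 [ 458. -347.    8.] [225. 208.]
pin [ 528. -301.   20.] [259. 194.]
hold [ 508. -400.   14.] [246. 218.]
c1 [ 581. -443.    8.] [281. 232.]
c2 [ 442. -428.    8.] [211. 227.]
c3 [ 459. -261.    8.] [230. 191.]
c4 [ 591. -266.    8.] [288. 193.]
orange [ 612. -184.   12.] [297. 177.]
rodtop [508. -28. 200.] [258.  84.]
hp [ 429. -139.   60.] [224. 151.]
```

View pics/side0c.png

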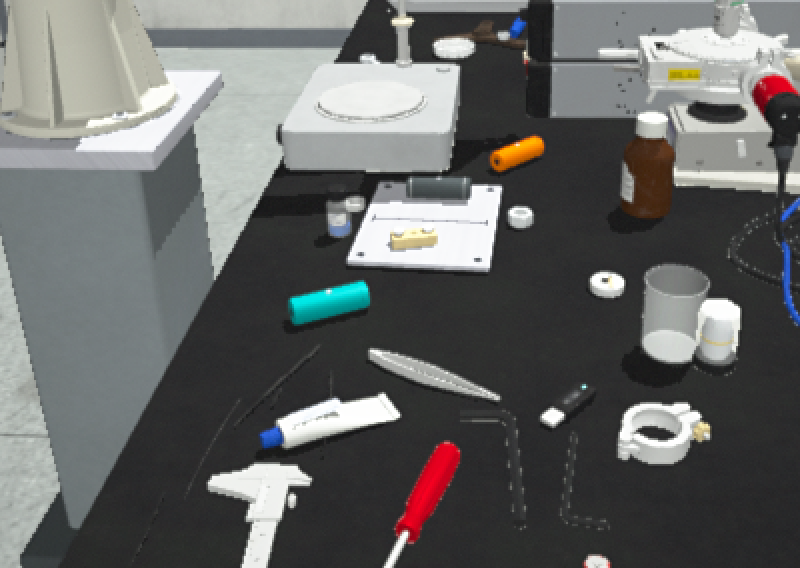

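View pics/scene0c.png

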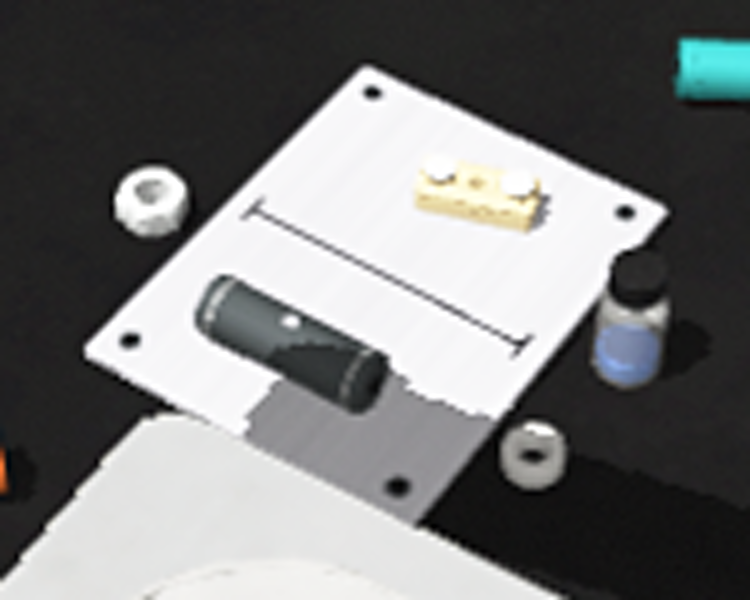

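The side crop confirms the layout: pin at (439,187), line at (430,219), holder at (413,238). The scene crop shows the line ends at (255,210) and (522,345), the dot at (290,321), and vial and ring on the near-robot side, so plate +y ≈ world −x. The hotplate has an upright rod, so I locate that before moving.

Run:
```python
from h import *
c=get_calibration("scene");s=get_calibration("side")
P=lambda c:c['K']@np.c_[c['R'],c['t']]
def tri(a,b):
    X=cv2.triangulatePoints(P(c),P(s),np.array(a,float),np.array(b,float))[:,0];return X[:3]/X[3]
X=tri((147,357),(241,111));print("collar",X,proj(c,X),proj(s,X))
for z in range(60,360,60):
    print(z,proj(c,[X[0],X[1],z]).round(),ray(c,122,278,z).round())
for u,v in((219,235),(318,285),(110,350)): print("hp corner",[ray(c,u,v,z).round() for z in(50,70)])
print("hp side corners", [ [ray(s,u,v,z).round() for z in(50,70)] for u,v in((184,162),(268,162))])
im=cv2.imread('pics/side0.png');cv2.imwrite('pics/side0d.png',cv2.resize(im[0:190,150:350],None,fx=3,fy=3))
```

```text
collar [457.90554274   8.47873861 118.97176828] [146.79168952 356.89412674] [240.90644272 111.03805493]
60 [154. 377.] [593. -82.  60.]
120 [147. 357.] [557. -59. 120.]
180 [138. 333.] [520. -36. 180.]
240 [128. 305.] [484. -12. 240.]
300 [116. 271.] [448.  11. 300.]
hp corner [array([ 520., -231.,   50.]), array([ 510., -218.,   70.])]
hp corner [array([ 340., -229.,   50.]), array([ 336., -217.,   70.])]
hp corner [array([536.,   8.,  50.]), array([526.,  13.,  70.])]
hp side corners [[array([ 339., -191.,   50.]), array([ 352., -241.,   70.])], [array([ 541., -186.,   50.]), array([ 544., -236.,   70.])]]
```

View pics/side0d.png

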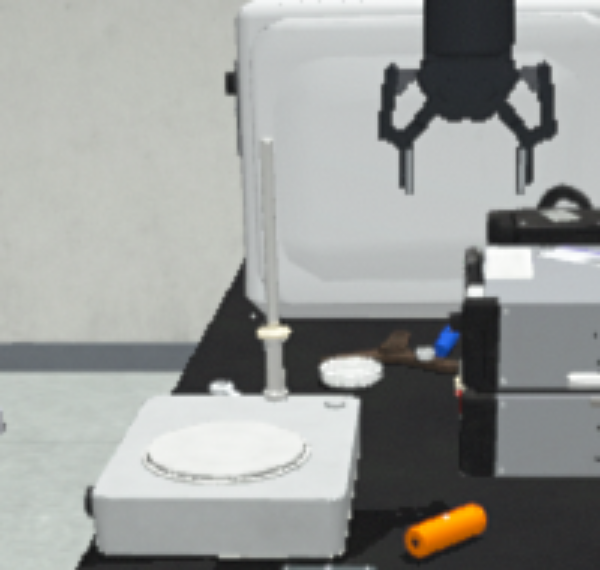

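The side view shows the rod at about (458, 8) in world, with its top near z = 290 mm (pixel (267,140)). The gripper is clear of it on the +x side, so I move in −y first.

```bash
python3 -m creep '[{"x":-30,"hand":0},{"x":-45},{"x":-45},{"x":-45},{"x":-45},{"x":-45,"y":-25},{"x":-45,"y":-25},{"x":-45,"y":-25},{"x":-45,"y":-25},{"x":-34,"y":-5,"z":20},{"z":35},{"z":35},{},{}]' 40
python3 - <<'E'
from h import *
s=sense();print(s['clock'],s['eef_pos'],s['tcp_rot'],s['opening'],s['contact_force'])
im=grab_frame("wrist");np.save('pics/w1.npy',im);cv2.imwrite('pics/w1.png',cv2.resize(im[:,:,::-1],(768,576),interpolation=cv2.INTER_CUBIC))
c=get_calibration("wrist");print(proj(c,[520,-352,8]))
E
```

```text
0.15 [6.24638365e+02 7.10785994e-03 2.30715741e+02] [-3.14053301e+00  2.51855905e-06  1.57081493e+00] 0.9973611004581832 [-0.42156891 -0.34736097 -0.42931599]
[190.91490434 378.77569828]schema error: expected keys x, y, z, rx, ry, rz, hand
```

View pics/w1.png

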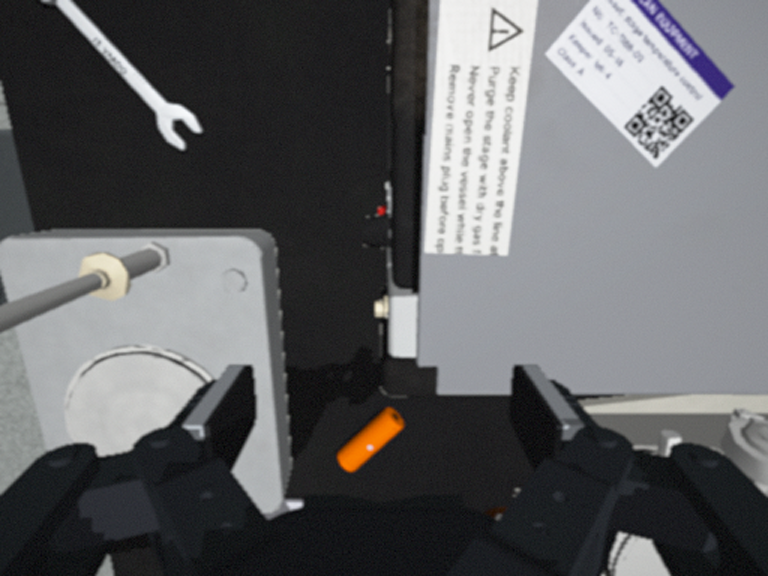

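The move was refused because of the empty rows, so that picture is unchanged from the start pose. I use explicit zero rows instead.

```bash
python3 -m creep '[{"x":-30,"hand":0},{"x":-45},{"x":-45},{"x":-45},{"x":-45},{"x":-45,"y":-25},{"x":-45,"y":-25},{"x":-45,"y":-25},{"x":-45,"y":-25},{"x":-34,"y":-5,"z":20},{"z":35},{"z":35},{"z":0},{"z":0}]' 40
python3 - <<'E'
from h import *
s=sense();print(s['clock'],s['eef_pos'],s['tcp_rot'],s['opening'],s['contact_force'])
im=grab_frame("wrist");np.save('pics/w1.npy',im);cv2.imwrite('pics/w2.png',cv2.resize(im[:,:,::-1],(768,576),interpolation=cv2.INTER_CUBIC))
c=get_calibration("wrist");print(proj(c,[520,-352,8]))
E
```

```text
0.2 [ 6.24712227e+02 -5.10457924e-02  2.30835808e+02] [-3.14074956e+00  5.62358386e-05  1.57076956e+00] 0.9992454269883522 [-1.31812365 -0.42758058  0.57332   ]
[190.85437293 378.7298125 ]schema error: expected keys x, y, z, rx, ry, rz, hand
```

```bash
python3 -m creep '[{"x":-30,"y":0,"z":0,"rx":0,"ry":0,"rz":0,"hand":0},{"x":-45,"y":0,"z":0,"rx":0,"ry":0,"rz":0,"hand":0},{"x":-45,"y":0,"z":0,"rx":0,"ry":0,"rz":0,"hand":0},{"x":-45,"y":0,"z":0,"rx":0,"ry":0,"rz":0,"hand":0},{"x":-45,"y":0,"z":0,"rx":0,"ry":0,"rz":0,"hand":0},{"x":-45,"y":-25,"z":0,"rx":0,"ry":0,"rz":0,"hand":0},{"x":-45,"y":-25,"z":0,"rx":0,"ry":0,"rz":0,"hand":0},{"x":-45,"y":-25,"z":0,"rx":0,"ry":0,"rz":0,"hand":0},{"x":-45,"y":-25,"z":0,"rx":0,"ry":0,"rz":0,"hand":0},{"x":-34,"y":-5,"z":20,"rx":0,"ry":0,"rz":0,"hand":0},{"x":0,"y":0,"z":35,"rx":0,"ry":0,"rz":0,"hand":0},{"x":0,"y":0,"z":35,"rx":0,"ry":0,"rz":0,"hand":0},{"x":0,"y":0,"z":0,"rx":0,"ry":0,"rz":0,"hand":0},{"x":0,"y":0,"z":0,"rx":0,"ry":0,"rz":0,"hand":0}]' 40
python3 - <<'E'
from h import *
s=sense();print(s['clock'],s['eef_pos'],s['tcp_rot'],s['opening'],s['contact_force'])
if s['clock']>1:
    im=grab_frame("wrist");np.save('pics/w1.npy',im);cv2.imwrite('pics/w2.png',cv2.resize(im[:,:,::-1],(768,576),interpolation=cv2.INTER_CUBIC))
    c=get_calibration("wrist");print(proj(c,[520,-352,8]))
E
```

```text
clock: 2.0
eef_pos: [520.6, -424.4, 142.5]
tcp_rot: [3.141, 0.001, 1.571]
contact_force: [0.5, -0.5, 1.7]
opening: 0.001
grasp_force: 0.0
2.0 [ 520.63937551 -424.36256628  142.48078968] [3.14066260e+00 7.75853762e-04 1.57099495e+00] 0.000930026073578389 [ 0.52270943 -0.52264482  1.67978778]
[252.5874103  108.29004897]
```

View pics/w2.png

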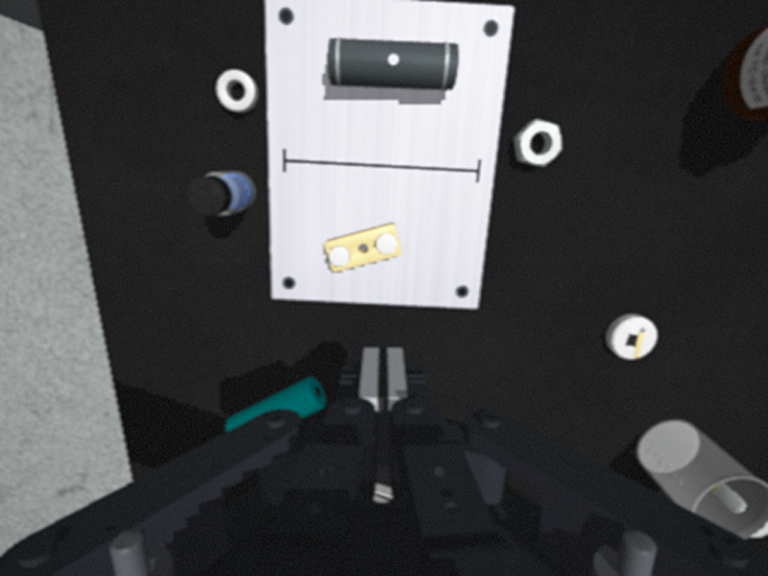

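The plate is fully in view: line ends at about (286,160) and (479,171), pin centred on (393,63) with its dot on top, holder at (362,247), and ring, vial and nut beside the plate. Now I measure all of it.

```bash
cat >> h.py <<'E'
def dark_blobs(c,im,ctr,half=(80,62),th=90):
    # dark blobs on plate, around plate centre (world axes half-size)
    g=cv2.cvtColor(im,cv2.COLOR_RGB2GRAY)
    P=[proj(c,[ctr[0]+a*half[0],ctr[1]+b*half[1],8]) for a,b in((-1,-1),(1,-1),(1,1),(-1,1))]
    m=np.zeros_like(g);cv2.fillPoly(m,[np.array(P).astype(int)],255)
    return g,m
def blobs(mask,amin):
    n,l,st,ce=cv2.connectedComponentsWithStats(mask.astype(np.uint8))
    return [l==i for i in range(1,n) if st[i,4]>=amin]
def fitaxis(c,m,z):
    # midline of an elongated blob (columns ~ along it), cast to height z
    ys,xs=np.nonzero(m);a,b=np.percentile(xs,[8,92]).astype(int);p=[]
    for u in range(a,b+1):
        q=ys[xs==u]
        if len(q): p.append(ray(c,u,(q.min()+q.max())/2,z)[:2])
    vx,vy,x,y=cv2.fitLine(np.array(p,np.float32),cv2.DIST_HUBER,0,.01,.001).ravel()
    if vx>0: vx,vy=-vx,-vy      # towards plate +y ~ world -x
    return np.array([x,y]),np.array([vx,vy])
def measure(tag,ctr=(520,-352),pinside=True):
    c=get_calibration("wrist");im=grab_frame("wrist");cv2.imwrite(f'pics/{tag}.png',im[:,:,::-1])
    g,m=dark_blobs(c,im,ctr)
    hsv=cv2.cvtColor(im,cv2.COLOR_RGB2HSV)
    out={}
    pb=max(blobs((g<95)&(m>0)&(hsv[...,1]<110),150),key=lambda b:b.sum())
    mm=cv2.morphologyEx(pb.astype(np.uint8),cv2.MORPH_CLOSE,np.ones((7,7)))
    out['pin']=fitaxis(c,mm,20);ys,xs=np.nonzero(mm);out['pinbox']=(xs.min(),xs.max(),ys.min(),ys.max())
    d=blobs((g>150)&(cv2.morphologyEx(mm,cv2.MORPH_CLOSE,np.ones((9,9)))>0),3)
    out['dots']=[(np.argwhere(b).mean(0)[::-1].round(1),ray(c,*np.argwhere(b).mean(0)[::-1],32)[:2].round(1),b.sum()) for b in d]
    br=blobs((hsv[...,1]>70)&(hsv[...,0]>10)&(hsv[...,0]<40)&(m>0)&(g>90),60)
    if br:
        b=max(br,key=lambda b:b.sum());r=cv2.minAreaRect(np.argwhere(b)[:,::-1].astype(np.float32));out['holder']=ray(c,*r[0],12)[:2].round(1)
    lb=[b for b in blobs((g<150)&(m>0)&(hsv[...,1]<110)&(cv2.dilate(mm,np.ones((9,9)))==0),30)]
    lb=[b for b in lb if np.ptp(np.nonzero(b)[1])>80]
    if lb:
        b=max(lb,key=lambda b:np.ptp(np.nonzero(b)[1]))
        xs=np.nonzero(b)[1];ys=np.nonzero(b)[0]
        E=[ray(c,u,ys[abs(xs-u)<3].mean(),8)[:2] for u in(xs.min(),xs.max())]
        out['line']=fitaxis(c,b,8);out['ends']=E;out['len']=np.linalg.norm(E[0]-E[1]);out['mid']=(E[0]+E[1])/2
    return out
def report(o,mid,ly):
    # pin in plate frame
    nx=np.array([-ly[1],ly[0]]);nx=nx if nx[1]>0 else -nx
    p,d=o['pin'];ang=np.degrees(np.arctan2(d@nx,d@ly))
    t=((mid-p)@ly)/(d@ly);xm=(p+t*d-mid)@nx
    print('pin x at line-mid',xm.round(2),'angle deg (x per y)',ang.round(2),'pin box',o['pinbox'])
    for px,w,n in o['dots']: print('dot',px,w,'plate xy',((w-mid)@nx).round(1),((w-mid)@ly).round(1),'area',n)
E
python3 - <<'E'
from h import *
o=measure('w3');print({k:o[k] for k in('len','ends','mid','line','pin') if k in o},o.get('holder'))
report(o,o['mid'],o['line'][1]);np.savez('line.npz',mid=o['mid'],ly=o['line'][1])
c=get_calibration('wrist')
x0,x1,y0,y1=o['pinbox']
for u in(x0,x1+1):print(ray(c,u,(y0+y1)/2,20))
E
```

```text
{'len': np.float64(121.86587387506444), 'ends': [array([ 460.25083269, -349.92086642]), array([ 581.9231436 , -356.78672202])], 'mid': array([ 521.08698815, -353.35379422]), 'line': (array([ 519.98865, -353.25403], dtype=float32), array([-0.9985725,  0.0534121], dtype=float32)), 'pin': (array([ 448.1953, -342.0594], dtype=float32), array([-0.15523918,  0.9878769 ], dtype=float32))} [ 508.3 -403.9]
pin x at line-mid -338.12 angle deg (x per y) 78.01 pin box (np.int64(159), np.int64(179), np.int64(33), np.int64(173))
[ 437.55430203 -347.55722772   20.        ]
[ 456.08818939 -347.57158      20.        ]
```

The line comes out at 121.9 mm long, which agrees with 120 plus pixel width. The pin blob is wrong because I swapped the window's half-sizes, which I fix here.

```bash
sed -i 's/half=(80,62)/half=(63,82)/' h.py
python3 - <<'E'
from h import *
o=measure('w4');print({k:o[k] for k in('len','ends','mid','line','pin') if k in o},o.get('holder'))
report(o,o['mid'],o['line'][1]);np.savez('line.npz',mid=o['mid'],ly=o['line'][1])
c=get_calibration('wrist')
x0,x1,y0,y1=o['pinbox']
for u in(x0,x1+1):print(ray(c,u,(y0+y1)/2,20))
s=sense();print(s['clock'],s['eef_pos'],s['contact_force'])
E
```

```text
{'len': np.float64(121.89651133694298), 'ends': [array([ 460.33248176, -349.99439306]), array([ 582.05231041, -356.55509353])], 'mid': array([ 521.19239609, -353.2747433 ]), 'line': (array([ 520.3283 , -353.26276], dtype=float32), array([-0.99854684,  0.05389099], dtype=float32)), 'pin': (array([ 525.3003 , -299.57428], dtype=float32), array([-0.99934494,  0.03618995], dtype=float32))} [ 508.3 -404. ]
pin x at line-mid 53.82 angle deg (x per y) -1.02 pin box (np.int64(218), np.int64(302), np.int64(26), np.int64(59))
dot [224.   33.9] [ 497.8 -295.7] plate xy 56.2 26.5 area 40
dot [261.1  38.7] [ 527.2 -299.1] plate xy 54.4 -3.1 area 49
dot [296.5  44. ] [ 555.5 -302.9] plate xy 52.2 -31.5 area 6
[ 491.37836432 -299.38082434   20.        ]
[ 562.40068821 -299.40954907   20.        ]
2.15 [ 520.93922766 -424.54329714  143.14668949] [0.06071283 0.58017816 0.64596533]
```

Pin: plate x = 53.8 mm, angle −1.0°, y ≈ −3 mm, length 71 mm, all as specified. The plate is turned by −3.1°. I turn the tool by rz = 0.054 so its x runs along plate x, and go above the pin with a 7 mm lead for a first stroke.

```bash
python3 -m creep '[{"x":30,"y":2,"z":0,"rx":0,"ry":0,"rz":0,"hand":0},{"x":40,"y":2,"z":0,"rx":0,"ry":0,"rz":0,"hand":0},{"x":40,"y":2,"z":0,"rx":0,"ry":0,"rz":0,"hand":0},{"x":22,"y":0.7,"z":20,"rx":0,"ry":0,"rz":0.054,"hand":0},{"x":0,"y":0,"z":30,"rx":0,"ry":0,"rz":0,"hand":0},{"x":0,"y":0,"z":30,"rx":0,"ry":0,"rz":0,"hand":0},{"x":0,"y":0,"z":16,"rx":0,"ry":0,"rz":0,"hand":0},{"x":0,"y":0,"z":0,"rx":0,"ry":0,"rz":0,"hand":0},{"x":0,"y":0,"z":0,"rx":0,"ry":0,"rz":0,"hand":0},{"x":0,"y":0,"z":0,"rx":0,"ry":0,"rz":0,"hand":0}]'
```

```text
clock: 3.4
eef_pos: [527.4, -292.5, 46.5]
tcp_rot: [3.14, 0.001, 1.517]
contact_force: [0.7, 0.2, -0.7]
opening: 0.002
grasp_force: 0.0
```

```bash
python3 -m creep '[{"x":0,"y":0,"z":8,"rx":0,"ry":0,"rz":0,"hand":0},{"x":0,"y":0,"z":3,"rx":0,"ry":0,"rz":0,"hand":0},{"x":0,"y":0,"z":1,"rx":0,"ry":0,"rz":0,"hand":0},{"x":0,"y":0,"z":1,"rx":0,"ry":0,"rz":0,"hand":0},{"x":0,"y":0,"z":0,"rx":0,"ry":0,"rz":0,"hand":0}]'; python3 -m creep '[{"x":0,"y":0,"z":1,"rx":0,"ry":0,"rz":0,"hand":0},{"x":0,"y":0,"z":0,"rx":0,"ry":0,"rz":0,"hand":0}]'
```

```text
clock: 4.03
eef_pos: [526.7, -292.0, 32.2]
tcp_rot: [-3.141, -0.0, 1.517]
contact_force: [-0.1, 1.0, 0.5]
opening: -0.002
grasp_force: 0.0
clock: 4.28
eef_pos: [526.8, -292.2, 31.9]
tcp_rot: [3.141, 0.0, 1.517]
contact_force: [-1.5, 0.5, 5.2]
opening: -0.002
grasp_force: 3.0
```

Contact at z ≈ 32, as expected. I press a little more and roll the first stroke.

```bash
python3 -m creep '[{"x":0,"y":0,"z":0.7,"rx":0,"ry":0,"rz":0,"hand":0},{"x":-1,"y":0,"z":0,"rx":0,"ry":0,"rz":0,"hand":0},{"x":-2,"y":0,"z":0,"rx":0,"ry":0,"rz":0,"hand":0},{"x":-3,"y":0,"z":0,"rx":0,"ry":0,"rz":0,"hand":0}]';  python3 -m creep '[{"x":-4,"y":0,"z":0,"rx":0,"ry":0,"rz":0,"hand":0},{"x":-4,"y":0,"z":0,"rx":0,"ry":0,"rz":0,"hand":0},{"x":-4,"y":0,"z":0,"rx":0,"ry":0,"rz":0,"hand":0},{"x":-4,"y":0,"z":0,"rx":0,"ry":0,"rz":0,"hand":0},{"x":-3,"y":0,"z":0,"rx":0,"ry":0,"rz":0,"hand":0},{"x":-2,"y":0,"z":0,"rx":0,"ry":0,"rz":0,"hand":0},{"x":0,"y":0,"z":0,"rx":0,"ry":0,"rz":0,"hand":0},{"x":0,"y":0,"z":0,"rx":0,"ry":0,"rz":0,"hand":0}]'
python3 - <<'E'
from h import *
o=measure('w5');L=np.load('line.npz');print(o.get('len'),o.get('mid'));report(o,L['mid'],L['ly'])
E
```

```text
clock: 4.78
eef_pos: [526.7, -298.4, 31.8]
tcp_rot: [3.141, 0.001, 1.517]
contact_force: [-2.5, 0.0, 12.3]
opening: 0.003
grasp_force: 5.8
clock: 5.78
eef_pos: [525.9, -319.7, 31.8]
tcp_rot: [3.14, 0.001, 1.517]
contact_force: [-2.4, -0.5, 9.5]
opening: 0.001
grasp_force: 5.0
79.80176190792051 [ 526.00687624 -319.53084104]
pin x at line-mid -18.04 angle deg (x per y) -10.67 pin box (np.int64(154), np.int64(342), np.int64(230), np.int64(374))
dot [249.3 268.1] [ 522.9 -333.2] plate xy 20.1 -0.6 area 25
dot [307.6 279.1] [ 555.7 -342.1] plate xy 13.0 -33.9 area 11
```

```bash
python3 -m creep '[{"x":0,"y":0,"z":-12,"rx":0,"ry":0,"rz":0,"hand":0},{"x":0,"y":0,"z":-30,"rx":0,"ry":0,"rz":0,"hand":0},{"x":-20,"y":0,"z":-40,"rx":0,"ry":0,"rz":0,"hand":0},{"x":-40,"y":0,"z":-18,"rx":0,"ry":0,"rz":0,"hand":0},{"x":-40,"y":0,"z":0,"rx":0,"ry":0,"rz":0,"hand":0},{"x":0,"y":0,"z":0,"rx":0,"ry":0,"rz":0,"hand":0},{"x":0,"y":0,"z":0,"rx":0,"ry":0,"rz":0,"hand":0}]'
python3 - <<'E'
from h import *
o=measure('w6');L=np.load('line.npz');print(o.get('len'),o.get('mid'),o.get('line'),o.get('holder'));report(o,L['mid'],L['ly'])
E
```

```text
clock: 6.7
eef_pos: [519.5, -418.2, 130.4]
tcp_rot: [-3.141, -0.001, 1.516]
contact_force: [-0.7, -0.8, 1.0]
opening: 0.001
grasp_force: 0.0
121.65069793731358 [ 520.41264121 -353.79657462] (array([ 516.87885, -352.96207], dtype=float32), array([-0.9984571 ,  0.05552914], dtype=float32)) [ 508.6 -404.1]
pin x at line-mid 40.23 angle deg (x per y) -1.07 pin box (np.int64(211), np.int64(299), np.int64(51), np.int64(83))
dot [292.3  60.3] [ 555.2 -311.8] plate xy 43.2 -31.7 area 35
dot [217.2  61. ] [ 497.2 -309.1] plate xy 42.8 26.3 area 40
```

Clean rolling: the pin is now at x = 40.2 (expected 40.3), still at −1.1°. In strokes 2 and 3 I also twist the finger slightly to square it up.

```bash
python3 -m creep '[{"x":40,"y":0.5,"z":0,"rx":0,"ry":0,"rz":0,"hand":0},{"x":40,"y":0.5,"z":20,"rx":0,"ry":0,"rz":0,"hand":0},{"x":32,"y":0.5,"z":38,"rx":0,"ry":0,"rz":-0.02,"hand":0},{"x":0,"y":0,"z":30,"rx":0,"ry":0,"rz":0,"hand":0},{"x":0,"y":0,"z":0,"rx":0,"ry":0,"rz":0,"hand":0},{"x":0,"y":0,"z":7,"rx":0,"ry":0,"rz":0,"hand":0},{"x":0,"y":0,"z":2,"rx":0,"ry":0,"rz":0,"hand":0},{"x":0,"y":0,"z":1.5,"rx":0,"ry":0,"rz":0,"hand":0},{"x":0,"y":0,"z":1,"rx":0,"ry":0,"rz":0,"hand":0},{"x":0,"y":0,"z":0,"rx":0,"ry":0,"rz":0,"hand":0}]'
```

```text
clock: 8.0
eef_pos: [527.7, -307.5, 31.9]
tcp_rot: [3.141, 0.001, 1.537]
contact_force: [-1.8, 0.2, 5.8]
opening: -0.007
grasp_force: 2.7
```

```bash
python3 -m creep '[{"x":0,"y":0,"z":1,"rx":0,"ry":0,"rz":0,"hand":0},{"x":-2,"y":0,"z":0,"rx":0,"ry":0,"rz":0.005,"hand":0},{"x":-4,"y":0,"z":0,"rx":0,"ry":0,"rz":0.005,"hand":0},{"x":-4,"y":0,"z":0,"rx":0,"ry":0,"rz":0.006,"hand":0},{"x":-4,"y":0,"z":0,"rx":0,"ry":0,"rz":0.006,"hand":0},{"x":-4,"y":0,"z":0,"rx":0,"ry":0,"rz":0.006,"hand":0},{"x":-4,"y":0,"z":0,"rx":0,"ry":0,"rz":0.006,"hand":0},{"x":-3,"y":0,"z":0,"rx":0,"ry":0,"rz":0.006,"hand":0},{"x":-1,"y":0,"z":0,"rx":0,"ry":0,"rz":0,"hand":0},{"x":0,"y":0,"z":0,"rx":0,"ry":0,"rz":0,"hand":0},{"x":0,"y":0,"z":0,"rx":0,"ry":0,"rz":0,"hand":0}]'
python3 -m creep '[{"x":0,"y":0,"z":-10,"rx":0,"ry":0,"rz":0,"hand":0},{"x":0,"y":0,"z":-30,"rx":0,"ry":0,"rz":0,"hand":0},{"x":-30,"y":0,"z":-40,"rx":0,"ry":0,"rz":-0.02,"hand":0},{"x":-40,"y":0,"z":-20,"rx":0,"ry":0,"rz":0,"hand":0},{"x":-20,"y":0,"z":0,"rx":0,"ry":0,"rz":0,"hand":0},{"x":0,"y":0,"z":0,"rx":0,"ry":0,"rz":0,"hand":0},{"x":0,"y":0,"z":0,"rx":0,"ry":0,"rz":0,"hand":0}]'
python3 - <<'E'
from h import *
o=measure('w7');L=np.load('line.npz');print(o.get('len'),o.get('mid'),o.get('line'),o.get('holder'));report(o,L['mid'],L['ly'])
E
```

```text
clock: 9.38
eef_pos: [526.8, -334.1, 31.7]
tcp_rot: [3.14, 0.002, 1.497]
contact_force: [-2.7, -0.3, 11.7]
opening: 0.008
grasp_force: 5.4
clock: 10.25
eef_pos: [519.8, -421.4, 128.6]
tcp_rot: [-3.139, -0.002, 1.517]
contact_force: [-0.5, -0.5, 0.5]
opening: 0.0
grasp_force: 0.0
122.07649689222539 [ 520.73473336 -352.79959156] (array([ 520.8388 , -353.43237], dtype=float32), array([-0.9987581 ,  0.04982304], dtype=float32)) [ 508.3 -404.1]
pin x at line-mid 27.08 angle deg (x per y) -1.03 pin box (np.int64(212), np.int64(298), np.int64(64), np.int64(95))
dot [217.3  74.8] [ 496.8 -322.2] plate xy 29.7 26.0 area 38
dot [291.9  73.4] [ 554.6 -324.4] plate xy 30.6 -31.8 area 40
```

Pin at x = 27.1, angle still −1.0°: the shut fingertips are too narrow to twist it. For the third stroke I open the fingers a little, so that both tips press further apart along the pin.

```bash
python3 -m creep '[{"x":40,"y":0.6,"z":0,"rx":0,"ry":0,"rz":0,"hand":32},{"x":40,"y":0,"z":20,"rx":0,"ry":0,"rz":-0.018,"hand":32},{"x":22,"y":0,"z":38,"rx":0,"ry":0,"rz":0,"hand":32},{"x":0,"y":0,"z":30,"rx":0,"ry":0,"rz":0,"hand":32},{"x":0,"y":0,"z":5,"rx":0,"ry":0,"rz":0,"hand":32},{"x":0,"y":0,"z":2,"rx":0,"ry":0,"rz":0,"hand":32},{"x":0,"y":0,"z":2,"rx":0,"ry":0,"rz":0,"hand":32},{"x":0,"y":0,"z":1,"rx":0,"ry":0,"rz":0,"hand":32},{"x":0,"y":0,"z":0,"rx":0,"ry":0,"rz":0,"hand":32}]'; python3 -m creep '[{"x":0,"y":0,"z":1,"rx":0,"ry":0,"rz":0,"hand":32},{"x":0,"y":0,"z":0,"rx":0,"ry":0,"rz":0,"hand":32}]'
```

```text
clock: 11.42
eef_pos: [526.5, -321.3, 32.6]
tcp_rot: [3.141, 0.0, 1.534]
contact_force: [-0.2, -0.0, -0.3]
opening: 0.372
grasp_force: 0.0
clock: 11.68
eef_pos: [526.4, -321.2, 31.4]
tcp_rot: [3.141, 0.0, 1.535]
contact_force: [-0.4, -0.1, 2.9]
opening: 0.371
grasp_force: 1.2
```

```bash
python3 -m creep '[{"x":0,"y":0,"z":1,"rx":0,"ry":0,"rz":0,"hand":32},{"x":0,"y":0,"z":0.8,"rx":0,"ry":0,"rz":0,"hand":32},{"x":-2,"y":0,"z":0,"rx":0,"ry":0,"rz":0.002,"hand":32},{"x":-4,"y":0,"z":0,"rx":0,"ry":0,"rz":0.003,"hand":32},{"x":-4,"y":0,"z":0,"rx":0,"ry":0,"rz":0.003,"hand":32},{"x":-4,"y":0,"z":0,"rx":0,"ry":0,"rz":0.003,"hand":32},{"x":-4,"y":0,"z":0,"rx":0,"ry":0,"rz":0.003,"hand":32},{"x":-4,"y":0,"z":0,"rx":0,"ry":0,"rz":0.003,"hand":32},{"x":-2,"y":0,"z":0,"rx":0,"ry":0,"rz":0.003,"hand":32},{"x":0,"y":0,"z":0,"rx":0,"ry":0,"rz":0,"hand":32},{"x":0,"y":0,"z":0,"rx":0,"ry":0,"rz":0,"hand":32}]'
python3 -m creep '[{"x":0,"y":0,"z":-10,"rx":0,"ry":0,"rz":0,"hand":32},{"x":0,"y":0,"z":-30,"rx":0,"ry":0,"rz":0,"hand":0},{"x":-30,"y":0,"z":-40,"rx":0,"ry":0,"rz":0,"hand":0},{"x":-40,"y":0,"z":-20,"rx":0,"ry":0,"rz":0,"hand":0},{"x":-10,"y":0,"z":0,"rx":0,"ry":0,"rz":0,"hand":0},{"x":0,"y":0,"z":0,"rx":0,"ry":0,"rz":0,"hand":0},{"x":0,"y":0,"z":0,"rx":0,"ry":0,"rz":0,"hand":0}]'
python3 - <<'E'
from h import *
o=measure('w8');L=np.load('line.npz');print(o.get('len'),o.get('mid'),o.get('line'),o.get('holder'));report(o,L['mid'],L['ly'])
E
```

```text
clock: 13.05
eef_pos: [525.7, -346.0, 31.0]
tcp_rot: [3.14, 0.002, 1.515]
contact_force: [-4.5, -1.0, 15.5]
opening: 0.375
grasp_force: 7.8
clock: 13.92
eef_pos: [520.1, -423.3, 128.0]
tcp_rot: [-3.14, -0.002, 1.515]
contact_force: [0.5, 0.3, -0.5]
opening: 0.003
grasp_force: 0.0
82.0040636508125 [ 500.65369931 -352.6881495 ] (array([ 500.0774 , -353.20792], dtype=float32), array([-0.9971865 ,  0.07496118], dtype=float32)) [ 508.5 -404.2]
pin x at line-mid 14.62 angle deg (x per y) 0.17 pin box (np.int64(212), np.int64(297), np.int64(79), np.int64(108))
dot [217.3  88.4] [ 496.4 -334.1] plate xy 17.8 25.8 area 42
dot [291.2  88.4] [ 554.2 -337.4] plate xy 17.6 -32.1 area 40
```

Now x = 14.6 and angle +0.2°. The last stroke needs 29.2 mm of fingertip travel, with no twist.

```bash
python3 -m creep '[{"x":40,"y":0.5,"z":0,"rx":0,"ry":0,"rz":0,"hand":32},{"x":40,"y":0,"z":20,"rx":0,"ry":0,"rz":0,"hand":32},{"x":13,"y":0,"z":38,"rx":0,"ry":0,"rz":0,"hand":32},{"x":0,"y":0,"z":30,"rx":0,"ry":0,"rz":0,"hand":32},{"x":0,"y":0,"z":5,"rx":0,"ry":0,"rz":0,"hand":32},{"x":0,"y":0,"z":2,"rx":0,"ry":0,"rz":0,"hand":32},{"x":0,"y":0,"z":2,"rx":0,"ry":0,"rz":0,"hand":32},{"x":0,"y":0,"z":1,"rx":0,"ry":0,"rz":0,"hand":32},{"x":0,"y":0,"z":1,"rx":0,"ry":0,"rz":0,"hand":32},{"x":0,"y":0,"z":0,"rx":0,"ry":0,"rz":0,"hand":32},{"x":0,"y":0,"z":0,"rx":0,"ry":0,"rz":0,"hand":32}]'
```

```text
clock: 15.35
eef_pos: [526.9, -332.5, 31.3]
tcp_rot: [3.141, 0.001, 1.515]
contact_force: [-0.8, 0.0, 5.6]
opening: 0.374
grasp_force: 3.0
```

```bash
python3 -m creep '[{"x":0,"y":0,"z":1,"rx":0,"ry":0,"rz":0,"hand":32},{"x":-2,"y":0,"z":0,"rx":0,"ry":0,"rz":0,"hand":32},{"x":-4,"y":0,"z":0,"rx":0,"ry":0,"rz":0,"hand":32},{"x":-4,"y":0,"z":0,"rx":0,"ry":0,"rz":0,"hand":32},{"x":-4,"y":0,"z":0,"rx":0,"ry":0,"rz":0,"hand":32},{"x":-4,"y":0,"z":0,"rx":0,"ry":0,"rz":0,"hand":32},{"x":-4,"y":0,"z":0,"rx":0,"ry":0,"rz":0,"hand":32},{"x":-4,"y":0,"z":0,"rx":0,"ry":0,"rz":0,"hand":32},{"x":-3,"y":0,"z":0,"rx":0,"ry":0,"rz":0,"hand":32},{"x":0,"y":0,"z":0,"rx":0,"ry":0,"rz":0,"hand":32},{"x":0,"y":0,"z":0,"rx":0,"ry":0,"rz":0,"hand":32},{"x":0,"y":0,"z":0,"rx":0,"ry":0,"rz":0,"hand":32}]'
python3 -m creep '[{"x":0,"y":0,"z":-10,"rx":0,"ry":0,"rz":0,"hand":32},{"x":0,"y":0,"z":-30,"rx":0,"ry":0,"rz":0,"hand":0},{"x":-25,"y":0,"z":-40,"rx":0,"ry":0,"rz":0,"hand":0},{"x":-35,"y":0,"z":-20,"rx":0,"ry":0,"rz":0,"hand":0},{"x":0,"y":0,"z":0,"rx":0,"ry":0,"rz":0,"hand":0},{"x":0,"y":0,"z":0,"rx":0,"ry":0,"rz":0,"hand":0}]'
python3 - <<'E'
from h import *
o=measure('w9');L=np.load('line.npz');print(o.get('holder'));report(o,L['mid'],L['ly'])
im=cv2.imread('pics/w9.png');cv2.imwrite('pics/w9b.png',cv2.resize(im,(768,576),interpolation=2))
E
```

```text
clock: 16.85
eef_pos: [525.5, -362.1, 30.9]
tcp_rot: [3.14, 0.002, 1.515]
contact_force: [-2.9, -0.7, 10.5]
opening: 0.378
grasp_force: 5.3
clock: 17.6
eef_pos: [521.0, -420.3, 128.9]
tcp_rot: [-3.141, -0.001, 1.514]
contact_force: [0.5, -0.0, 0.5]
opening: -0.0
grasp_force: 0.0
[ 508.4 -404. ]
pin x at line-mid -4.61 angle deg (x per y) 0.71 pin box (np.int64(209), np.int64(298), np.int64(103), np.int64(129))
dot [217.2 115. ] [ 495.4 -351.1] plate xy 0.8 25.9 area 13
dot [289.4 116.1] [ 553.5 -355.3] plate xy -0.3 -32.4 area 10
```

View pics/w9b.png

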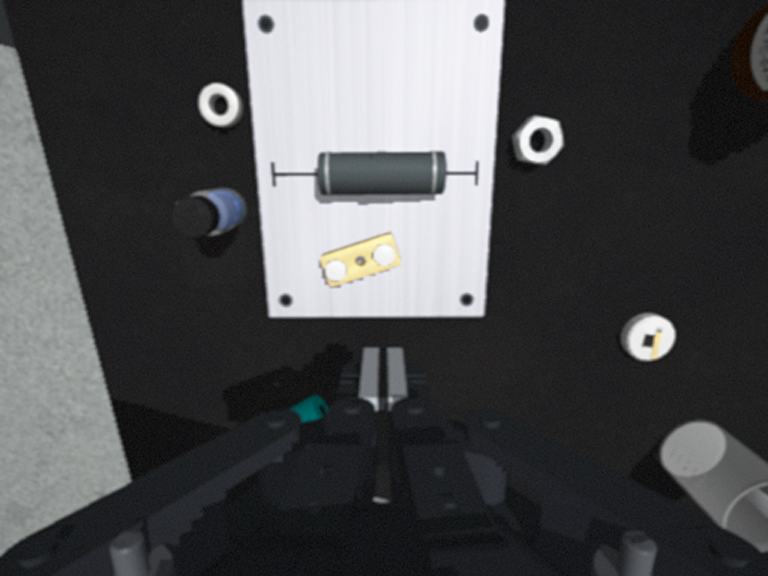

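The pin lies over the line: its body spans (318–446, 151–195) and the line stubs show at both ends, at (275,174) and (477,173). The holder, ring, vial and nut are in place. The blob fit was disturbed by the line merging with the pin, so I remeasure from edge profiles, using the line stubs in the same image.

```bash
cat > m.py <<'E'
from h import *
import sys
def edges(png,c,u0=216,u1=292,l=((186,207),(302,314)),v0=90,v1=140):
    g=cv2.cvtColor(cv2.imread(png),cv2.COLOR_BGR2GRAY).astype(float)
    L=np.load('line.npz');ly=L['ly'];nx=-np.array([ly[1],-ly[0]]) ;nx=nx if nx[1]>0 else -nx
    P=[];W=[]
    for u in range(u0,u1):
        k=np.nonzero(g[v0:v1,u]<110)[0]+v0
        P.append(ray(c,u,(k.min()+k.max())/2,20)[:2]);W.append(k.max()-k.min()+1)
    S=[]
    for a,b in l:
        for u in range(a,b):
            w=np.clip(200-g[v0:v1,u],0,None);S.append(ray(c,u,(w*np.arange(v0,v1)).sum()/w.sum(),8)[:2])
    f=lambda p:cv2.fitLine(np.array(p,np.float32),cv2.DIST_HUBER,0,.01,.001).ravel()
    p,s=f(P),f(S);ap,as_=[np.degrees(np.arctan(q[1]/q[0])) for q in(p,s)]
    x=521
    yp,ys=[q[3]+(x-q[2])*q[1]/q[0] for q in(p,s)]
    print('width px',np.median(W),min(W),max(W),'pin slope',ap.round(2),'line slope',as_.round(2),'saved',np.degrees(np.arctan(ly[1]/ly[0])).round(2),'pin-line offset mm',round(yp-ys,2),'vs saved',round(float((np.array([x,yp])-L['mid'])@nx),2))
edges(sys.argv[1],get_calibration('wrist'))
E
python3 m.py pics/w9.png
```

```text
width px 28.0 4 29 pin slope -2.62 line slope -2.96 saved -3.09 pin-line offset mm -0.03 vs saved 0.41
```

Pin-to-line offset is about 0.0 mm (0.4 against the first line measurement), angle 0.3°, and the 28 px width agrees with 24 mm. The robot is clear, so I hand in.

```bash
python3 -c "from rig import *; print(sign_off())"
```

```text
the job is handed in; nothing more can be done
None
```

I rolled the pin onto the scribed line in four fingertip strokes and handed the job in at about 18 s; it measured within 0.5 mm of the line and 0.5° of its direction, about 3 mm off the line's midpoint lengthwise, with the holder unmoved, the ring, vial and nut in place by eye, and the arm clear.

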